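Turn a jam lid over in the chute of the date-stamping press and shuttle it under the stamp

TASK

Load the red jam lid for date stamping: draw the press's shuttle back to its loading stop, set the lid inside up, just as it lies in the draining tray, on the apron of the twisted chute and let it slide through, so that it comes out turned over and lies outside up, flat and against the fence in the shuttle's sloping nest. Then push the shuttle until it clicks fully home under the stamp, and let go. Leave the other lids, the jars, the bottle and the spoon where they are.

Things in the scene. Friction and masses are not known exactly. Their poses are not given: they have to be found in the camera images.
- red_lid: Red twist-off jam jar lid, a flat cup 43 mm across and 9 mm high, 12 g, lying inside up (the hollow side, with a white disc 23 mm across in its middle) in the draining tray. Origin: centre of its outer (closed, red) face, which is underneath at the start; z points from the outer face to the open inside, so up at the start and mostly down once the lid has been turned over.
- press: Bench date-stamping press, grey, green and bare metal. Origin: on the work surface below the nest's loading station. x: along the shuttle's travel, away from the robot; z up; yaw up to 0.12 rad. Bed 12 mm high, x -55 to 150, y -45 to 200 mm; chute's foot x 15 to 75, y -190 to -40. Green column x 77 to 123, y 152 to 198, 232 mm high; hand lever (leave it) near x 150, y 150, up to 286 mm.
- stamp_center (a point): Middle of the lower face of the stamp (black pad 20 mm across under a ram tilted like the nest), at x 100, y 21, z 86 mm in the press's frame, on an arm of the column.
- chute: Twisted chute, a cage of 6 mm steel rods round a slot 47 x 21 mm, 73 mm across at its hoops; origin and axes as the press. From its mouth it falls at 58 degrees towards +y, half a turn about its own axis, flattens to 32 degrees and ends under two roof rods just over the nest when the shuttle is at its loading stop. A lid let in inside up slides down by itself and comes out outside up within 2 s.
- chute_mouth (a point): Middle of the chute's mouth, in the centre of the slot, at x 0, y -134, z 247 mm in the press's frame. Its side and upper rods flare outwards for 16 mm up the slope from here, to 62 mm between the sides; beyond that only the apron goes on.
- chute_apron (a point): Where the middle of the lid should lie on the chute's apron, a sloping floor 36 mm wide without sides, 62 mm long, above the mouth. The point is on its surface, 50 mm up from the mouth, at x 0, y -175, z 276 mm in the press's frame; the apron's top is at y -195, z 296. It falls at 45 degrees towards +y (upward normal 0, 0.707, 0.707). A lid let go on it slides in by itself.
- nest: The shuttle's nest, a tray sloping 32 degrees down to the press's +y. Origin: middle of its floor, 53 mm up, at press y -2, x 0 at the loading stop and 100 when home. Axes: x as the press, y down the slope, z square to the floor. Side walls 51 mm apart and a fence at y 25 mm, all 14 mm high; open towards the chute. A lid flat in it against the fence has its upper face's centre at y 3.5, z 9 mm.
- shuttle_knob (a point): Middle of the shuttle's upright black knob, 22 mm across and 36 mm high, centre 84 mm up, on a 14 mm stem at the end of the push rod (12 mm thick, axis 28 mm up) towards the robot: at x -205, y 0 mm in the press's frame at the loading stop, x -105 when home.
- shuttle (a joint): Travel of the shuttle along the press's +x, m: 0 at the loading stop, 0.100 fully home. It stays where it is left (1.2 N friction) and starts part-way. A spring plunger resists with 4 to 6 N from about 0.087 to 0.094, then snaps the shuttle home against its stop and holds it there with about 4 N.
- drain_tray: Square steel draining tray, 170 mm, floor 4 mm thick, rim 10 mm high and 3 mm thick, fixed, on the left or the right; the bread box is on the other side. The three lids and one small jar stand in it in a 2 by 2 pattern, 72 mm apart, 36 mm from the tray's middle lines. Origin: centre of its underside; axes along its sides.
- gold_lid: Gold lid, same size and pose as the red one; to be left alone. Origin: centre of its underside.
- green_lid: Green lid, same size and pose as the red one; to be left alone. Origin: centre of its underside.
- berry_jar: Small dark red jam jar with gold lid, 43 mm across, 46 mm high, standing in the tray. Origin: centre of its underside.
- orange_jar: Small orange jam jar with green lid, 43 mm across, 46 mm high, left of the push rod. Origin: centre of its underside.
- honey_jar: Honey jar with black lid, 60 mm across, 75 mm high, in front of the chute's foot. Origin: centre of its underside.
- oil_bottle: Dark oil bottle, 60 mm across, 210 mm high, to the right of the chute's top end. Origin: centre of its underside.
- spoon: Steel spoon, 150 mm long, lying to the left of the press. Origin: at its middle.
- bread_box: Bamboo box of sliced bread, 200 x 160 mm and 85 mm high, fixed. Origin: centre of its underside; x along its long side.
Things that resemble listed ones, but are neither listed nor needed, are in the scene too. Several things have the shape of the red_lid; the one meant has the colours described above.

How it is judged:
On the way, in this order (a step that is already met when the one before it is completed fails the run):
1. the red lid goes into the chute inside up, at its apron or mouth ((distance between red_lid and chute_apron below 0.03 m or distance between red_lid and chute_mouth below 0.03 m) and angle between red_lid's own z axis and vertical below 1.2 rad), for 0.04 s.
2. the red lid lies turned over, outside up and flat in the nest, with the shuttle at its loading stop (angle between red_lid's own z axis and vertical above 2.3 rad and angle between the z axis of red_lid and the z axis of nest, either way round below 0.2 rad and x of red_lid in the frame of nest between -0.008 and 0.008 m and y of red_lid in the frame of nest between -0.006 and 0.009 m and z of red_lid in the frame of nest between 0.006 and 0.0135 m and value of joint shuttle below 0.005 m), for 0.2 s.
At the end, for the whole second after the job is handed in: Shuttle clicked home under the stamp (beyond 97 of 100 mm), red lid at rest in the nest, outside up, parallel to its floor within 0.2 rad, upper face 6 to 13.5 mm above the floor, centre within 8 mm of the nest's middle crosswise and from -6 to +9 mm down the slope (angle between red_lid's own z axis and vertical above 2.3 rad and angle between the z axis of red_lid and the z axis of nest, either way round below 0.2 rad and x of red_lid in the frame of nest between -0.008 and 0.008 m and y of red_lid in the frame of nest between -0.006 and 0.009 m and z of red_lid in the frame of nest between 0.006 and 0.0135 m and value of joint shuttle above 0.097 m and velocity of joint shuttle between -0.01 and 0.01 m/s and linear speed of red_lid below 0.02 m/s); the robot touches nothing.
It fails at once if another lid, a jar, the bottle or the spoon is shoved more than 25 mm (distance of any of gold_lid, green_lid, berry_jar, orange_jar, honey_jar, oil_bottle, spoon from where it was at the start of the episode above 0.025 m).
It also fails if it takes over 61 s, if anything falls off the work surface, if the arm or the gripper's body presses on something with over 40 N, if the wrist force passes 120 N, or if a joint passes its speed limit or range.

ROBOT

A 6-joint arm with a two-finger parallel gripper is mounted at the origin on the work surface. World frame = base frame: x ahead of the robot, y to its left, z up, the work surface at z = 0. Lengths are in m, angles in rad, forces in N, time in s.
With the tool pointing down it reaches from about 0.35 to 0.85 m from the base axis. Payload 8.1 kg.
Tool frame: the origin (TCP) lies at the centre of the arm's flange, where the gripper is bolted on; the fingertips stand 173 mm ahead of it and the grasp point (between the pads) lies 155 mm ahead of it; z points along the fingers, y is the line along which they close (so a half turn about z gives the same grasp; the last joint's range is limited). The gripper opens to 85 mm and grips with 20 to 120 N. Pads are 22 mm wide; open, the fingers measure 114 mm over their backs; the gripper's body (76 mm by 85 mm) begins 54 mm behind the grasp point. The pads swing forward as they close: fully open they stand 13 mm farther back than shut.
Start: joints at [1.08, 0.13, 1.488, -0, 1.523, -0.085], TCP at [0.237, 0.551, 0.405] pointing down, gripper open.
Joint ranges: [-2.96, 2.96], [-0.89, 2.26], [0.02, 2.5], [-1.34, 4.48], [0, 2.73], [-2.66, 2.66]. Speed limits (rad/s): [2.39, 2.39, 2.79, 3.14, 3.14, 3.14].

INTERFACE

Orientations are given as a 3x3 rotation matrix whose columns are the frame's x, y, z axes.
In Python, from bench import arm gives the robot as it stands.
- The arm moves only by the tool carry_out, never from a script. Its argument "increments" is a list of rows, each a list of 3 entries, a list of its own where there are three numbers: the closure in counts, from 0 (fully open) to 255 (shut), then the shift along the tool's x, y, z in cm, then the turn about the tool's z in rad. In form: [[fingers, [x, y, z], twist], ...]. A call has 1 to 5 rows; each row shifts and turns the commanded pose from where the row before left it, along the tool's axes as they then stand; what a row does not reach is not made up. A row lasts 1/10 s, in which the tool goes at most 50 mm and 8.59 degrees, less where a joint would pass 70% of its speed; a pose out of reach is approached as far as the arm can. A call is refused whole if a number of a shift passes 5 or a number of a turn 0.15, either way. A call with a gripper value outside its range is refused whole. The fingers move at their own pace and stop on an object; the grip force is fixed at half the most. Time passes only in rows, so rows that do not move let the fingers close. It gives the time, the measured TCP pose, the force, the opening and the grip force at its end, in the units of the state.
- arm.get_state(): the state, without advancing time (a new reading comes with each control period).
- arm.snapshot(name): name is "scene" or "top" or "wrist"; returns (picture, depth): 400x640x3 uint8, red, green, blue; 400x640 float32, m along the optical axis (not along the pixel's ray), 0 where there is no reading.
- arm.camera_params(name): a dict with "mtx" (3x3 intrinsics, pixels), "R" (3x3) and "t" (3): a world point X has camera coordinates R X + t. Camera axes: x right, y down, z forward; pixel columns grow to the right and rows downward; lengths in m; the calibration is good to about 2 mm. A picture is of the moment at which its call begins: read the wrist's pose just before it. camera_params takes no time and is no camera call; for the wrist camera it gives the pose at the moment of the call.
- arm.close_job(): hands the job in; it is judged then, once.
The state is a dict: "t": time; "joint_positions": joint angles; "qvel": joint speeds; "joint_torque": joint torques, N m; "tool_pos": TCP position; "orientation": TCP orientation; "ft_force": force on the tool from outside, world axes, zero at the start; "torque": the same for the moment, N m; "finger_gap": finger opening in m; "grip_force": force on a finger pad.
Only numpy, scipy, OpenCV 4.12 (cv2) and the standard library are available. Lean on these libraries where they do the work, as an engineer would, in place of code of your own. Each camera call takes 0.05 s, during which the arm holds its last target. There are 200 camera calls.

## Working session

There is one attempt and no reset: what is moved stays moved. The work goes in short steps, Python scripts to look and compute and a tool call to move; the robot and the scene stay as the last step left them, time stands still between calls to the robot, and variables do not carry over. Pictures are saved under pics/ and viewed, at most 10 in all, crops included, and the job is handed in when it is done.

Besides the shell and the picture viewer there is one more tool, called after "Request:" in YAML: its name, and indented under it one key for each argument. carry_out: Moves the arm, as the interface text tells. Its arguments: {"type":"object","properties":{"increments":{"type":"array","items":{"type":"array"}}},"required":["increments"]}

```bash
mkdir -p pics; python3 - <<'E'
from bench import arm
import cv2,numpy as np
s=arm.get_state();print({k:np.round(v,3).tolist() for k,v in s.items()})
for n in("scene","top"):
    p,d=arm.snapshot(n);cv2.imwrite(f"pics/{n}0.png",p[:,:,::-1]);np.savez(f"pics/{n}0.npz",p=p,d=d)
    c=arm.camera_params(n);print(n,np.round(c["mtx"],1).tolist(),np.round(c["R"],4).tolist(),np.round(c["t"],4).tolist())
E
```

```text
{'t': 0.0, 'joint_positions': [1.08, 0.131, 1.489, -0.0, 1.523, -0.085], 'qvel': [0.001, 0.001, -0.001, -0.001, -0.0, -0.0], 'joint_torque': [-0.001, -56.944, -50.052, -0.0, 0.016, 0.0], 'tool_pos': [0.237, 0.551, 0.404], 'orientation': [[-0.919, 0.395, -0.001], [0.395, 0.919, -0.002], [0.0, -0.002, -1.0]], 'ft_force': [-0.499, 0.25, -0.342], 'torque': [-0.008, 0.001, 0.005], 'grip_force': 0.0, 'finger_gap': 0.085}
scene [[411.7, 0.0, 325.5], [0.0, 411.7, 200.5], [0.0, 0.0, 1.0]] [[0.7687, 0.6396, 0.0101], [0.4549, -0.5355, -0.7115], [-0.4497, 0.5515, -0.7026]] [-0.4092, -0.1119, 1.5085]
top [[470.9, 0.0, 316.9], [0.0, 470.9, 202.5], [0.0, 0.0, 1.0]] [[-0.0244, -0.9996, 0.0121], [-0.9949, 0.0231, -0.0977], [0.0974, -0.0144, -0.9951]] [0.0029, 0.5256, 1.3541]
```

View pics/scene0.png

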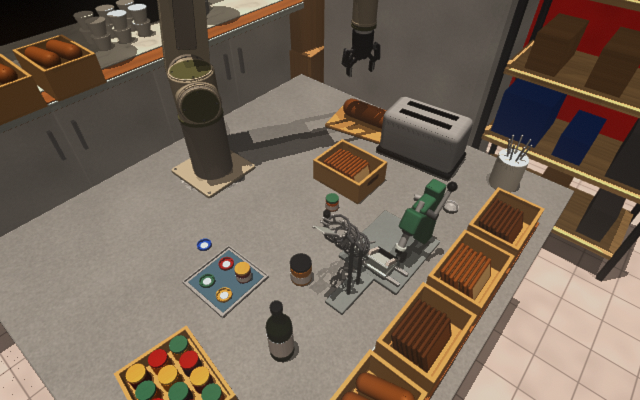

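View pics/top0.png

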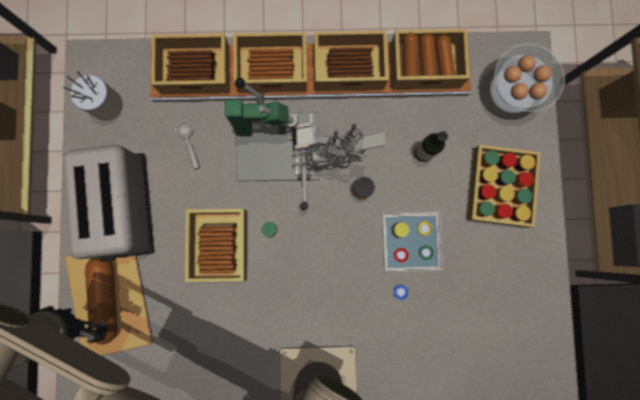

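The scene picture shows the tray around (225,280) and the red lid at (226,265). The top picture shows these candidates for it:
- Red ring, white disc at (401,255).
- Blue ring outside the tray at (401,292).
- Green ring at (426,252).
- Gold ring at (424,228).
- Gold-topped jar at (401,229).
- Red-lidded jars in the crate at about (508,160).

I choose (401,255). The knob is at (304,206), the apron at (375,140) and the bed corner at (236,181).

```bash
python3 - <<'E'
import cv2
a=cv2.imread("pics/top0.png");b=cv2.imread("pics/scene0.png")
c1=cv2.resize(a[75:275,225:450],None,fx=2.6,fy=2.6,interpolation=cv2.INTER_CUBIC)
cv2.imwrite("pics/c1.png",c1)
c2=cv2.resize(b[160:320,300:500],None,fx=3.6,fy=3.6,interpolation=cv2.INTER_CUBIC)
cv2.imwrite("pics/c2.png",c2)
E
```

```text
(no output)
```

View pics/c1.png

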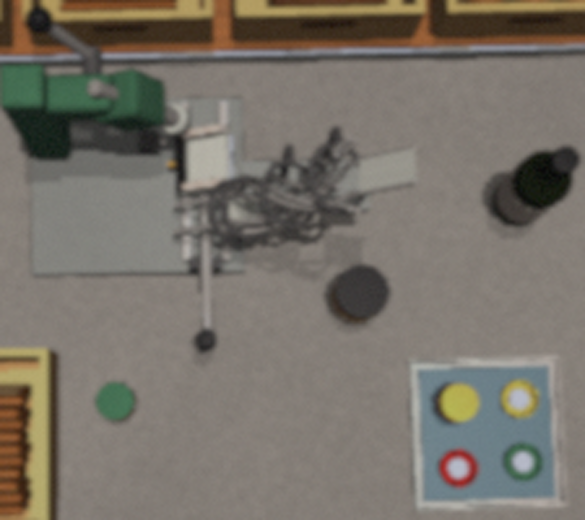

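View pics/c2.png

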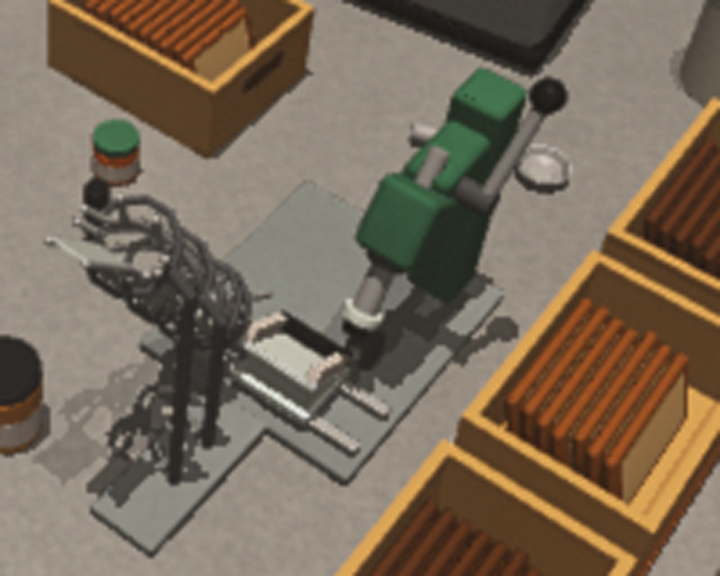

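The crops confirm the red ring with a white disc at c1 (458,467) in the tray. The apron end is at c1 (415,167) and the knob at c1 (205,341). In c2 the bed and foot corners are clear: (345,482), (310,180), (93,512) and (153,555).

```bash
cat > h.py <<'E'
from bench import arm
import cv2,numpy as np
from scipy.optimize import least_squares
def ray(c,u,v,z):
    K,R,t=c["mtx"],c["R"],c["t"]
    o=-R.T@t; d=R.T@np.linalg.solve(K,[u,v,1.]); return o+d*(z-o[2])/d[2]
def proj(c,X):
    p=c["mtx"]@(c["R"]@X+c["t"]); return p[:2]/p[2]
def ringpt(c,p,z,near,r=60,wid=25):
    h=cv2.cvtColor(p,cv2.COLOR_RGB2HSV)
    m=((((h[...,0]<8)|(h[...,0]>170)))&(h[...,1]>130)&(h[...,2]>70)).astype(np.uint8)
    y,x=np.nonzero(m);k=np.hypot(x-near[0],y-near[1])<wid
    pts=np.c_[x[k],y[k]].astype(np.int32);(u,v),rr=cv2.minEnclosingCircle(pts)
    return ray(c,u,v,z),(u,v,rr)
E
python3 - <<'E'
from h import *
T=arm.camera_params("top");S=arm.camera_params("scene")
pt=np.load("pics/top0.npz");ps=np.load("pics/scene0.npz")
print("lid",ringpt(T,pt["p"],.013,(401,255),wid=14),ringpt(S,ps["p"],.013,(226,265),wid=14))
a=lambda u,v:(225+u/2.6,75+v/2.6); b=lambda u,v:(300+u/3.6,160+v/3.6)
O=[(T,a(33,275),(-55,200,12)),(T,a(415.5,167),(0,-195,296)),(T,a(242,271),(-55,-45,12)),
(S,b(345,482),(150,-45,12)),(S,b(310,180),(-55,200,12)),(S,b(93,512),(15,-190,12)),(S,b(153,555),(75,-190,12)),(S,b(502,290),(150,200,12)),(S,b(47,242),(0,-195,296))]
def P(q,X):
    c,s=np.cos(q[2]),np.sin(q[2]);X=np.array(X)/1000
    return np.array([q[0]+c*X[0]-s*X[1],q[1]+s*X[0]+c*X[1],X[2]])
f=lambda q:np.concatenate([proj(c,P(q,X))-uv for c,uv,X in O])
r=least_squares(f,[.6,0,0],loss="soft_l1");print("press",r.x);print(np.round(f(r.x).reshape(-1,2),1).tolist())
k=ray(T,*a(205,341),.102);q=r.x
d=k[:2]-q[:2];print("knob",k,"press frame",d@[np.cos(q[2]),np.sin(q[2])],d@[-np.sin(q[2]),np.cos(q[2])])
for n,X in dict(apron=(0,-175,276),mouth=(0,-134,247),knob0=(-205,0,84),knob1=(-105,0,84)).items(): print(n,P(q,X))
print("bottle",ray(T,*a(565,160),.21),"honey",ray(T,*a(360,293),.075),"orange",ray(T,*a(115,401),.046))
print("tray corners",[np.round(ray(T,*a(*x),.01),3).tolist() for x in((412,362),(553,357),(558,499),(418,506))])
E
```

```text
lid (array([ 0.36742098, -0.25176689,  0.013     ]), (400.7272644042969, 254.63636779785156, 6.7574028968811035)) (array([ 0.36550546, -0.25312341,  0.013     ]), (225.6521759033203, 262.7826232910156, 7.389481544494629))
press [ 0.65087019  0.0250105  -0.00908731]
[[-0.6, -0.2], [-0.7, -0.8], [1.5, 0.2], [-0.1, -0.2], [-1.5, -0.1], [-1.9, -1.5], [-1.2, -0.4], [0.5, 0.8], [5.3, 2.1]]
knob [0.50865032 0.02783386 0.102     ] press frame -0.14223965095088384 0.0015308577251995088
apron [ 0.64927993 -0.14998227  0.276     ]
mouth [ 0.64965251 -0.10898396  0.247     ]
knob0 [0.44587865 0.02687338 0.084     ]
knob1 [0.54587453 0.02596466 0.084     ]
bottle [ 0.67090314 -0.33470659  0.21      ] honey [ 0.55974366 -0.14199768  0.075     ] orange [0.44960983 0.12924034 0.046     ]
tray corners [[0.487, -0.206, 0.01], [0.489, -0.367, 0.01], [0.329, -0.365, 0.01], [0.325, -0.207, 0.01]]
```

Request:
carry_out:
  increments:
    - [0,[-3.5,-2.87,0],0]
    - [0,[-3.5,-2.87,0],0]
    - [0,[-3.5,-2.87,0],0]
    - [0,[-3.5,-2.87,0],0]
    - [0,[-3.5,-2.87,0],0]

```text
t: 0.6
tool_pos: [0.3413, 0.3487, 0.4042]
orientation: [[-0.919, 0.394, -0.0], [0.394, 0.919, -0.0], [0.0, -0.001, -1.0]]
ft_force: [1.2, 0.7, -0.6]
finger_gap: 0.0853
grip_force: 0.0
```

Request:
carry_out:
  increments:
    - [0,[-3.5,-2.87,0],0]
    - [0,[-3.5,-2.87,0],0]
    - [0,[-3.5,-2.87,0],0]
    - [0,[-3.5,-2.87,0],0]
    - [0,[-3.5,-2.87,0],0]

```text
t: 1.1
tool_pos: [0.4454, 0.1476, 0.4045]
orientation: [[-0.919, 0.395, -0.0], [0.395, 0.919, 0.0], [0.0, -0.0, -1.0]]
ft_force: [1.4, 0.4, 0.1]
finger_gap: 0.0855
grip_force: 0.0
```

Request:
carry_out:
  increments:
    - [0,[-3.5,-2.87,0],0]
    - [0,[-3.5,-2.87,0],0]
    - [0,[-3.5,-2.87,0],0]
    - [0,[0,0,0],-0.14]
    - [0,[0,0,0],-0.14]

```text
t: 1.6
tool_pos: [0.5079, 0.0272, 0.404]
orientation: [[-0.992, 0.123, -0.001], [0.123, 0.992, 0.0], [0.001, -0.0, -1.0]]
ft_force: [0.2, 0.6, -0.6]
finger_gap: 0.0852
grip_force: 0.0
```

Request:
carry_out:
  increments:
    - [0,[0,0,0],-0.12]
    - [0,[0,0,0],0]
    - [0,[0,0,0],0]

```text
t: 1.9
tool_pos: [0.5075, 0.0289, 0.4044]
orientation: [[-1.0, 0.009, -0.001], [0.009, 1.0, 0.0], [0.001, 0.0, -1.0]]
ft_force: [0.2, -0.1, -0.6]
finger_gap: 0.0855
grip_force: 0.0
```

```bash
python3 - <<'E'
from h import *
s=arm.get_state();print({k:np.round(s[k],3).tolist() for k in("t","joint_positions","tool_pos","orientation","ft_force")})
c=arm.camera_params("wrist");p,d=arm.snapshot("wrist")
cv2.imwrite("pics/w1.png",p[:,:,::-1]);np.savez("pics/w1.npz",p=p,d=d,**c)
h=cv2.cvtColor(p,cv2.COLOR_RGB2HSV)
print("apron px",proj(c,np.array([.649,-.15,.276])),"knob px",proj(c,np.array([.509,.028,.102])))
E
```

```text
{'t': 1.9, 'joint_positions': [-0.044, -0.119, 1.739, -0.0, 1.522, -1.605], 'tool_pos': [0.507, 0.029, 0.404], 'orientation': [[-1.0, 0.009, -0.001], [0.009, 1.0, 0.0], [0.001, 0.0, -1.0]], 'ft_force': [0.244, -0.094, -0.586]}
apron px [-64.23782224 580.37083228] knob px [310.90774876 187.11721769]
```

View pics/w1.png

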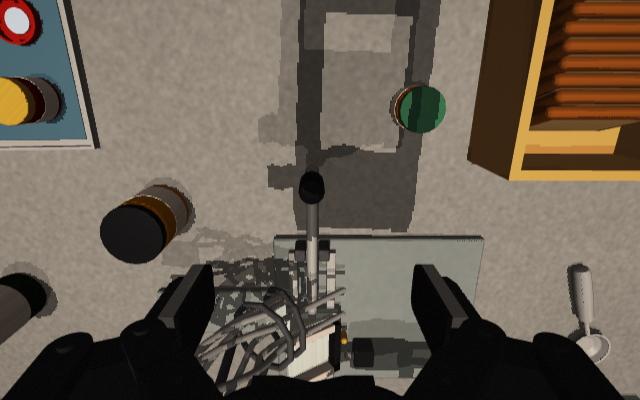

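The knob is at (312,186), where predicted, so I'll descend, grip and draw it back.

Request:
carry_out:
  increments:
    - [0,[-0.15,0.1,4],0]
    - [0,[0,0,4],0]
    - [0,[0,0,4],0]
    - [0,[0,0,3.9],0]
    - [255,[0,0,0],0]

```text
t: 2.45
tool_pos: [0.5059, 0.0302, 0.2397]
orientation: [[-1.0, 0.008, -0.011], [0.008, 1.0, 0.0], [0.011, 0.0, -1.0]]
ft_force: [-1.0, 1.3, 0.1]
finger_gap: 0.0731
grip_force: 0.0
```

Request:
carry_out:
  increments:
    - [255,[0,0,0],0]
    - [255,[0,0,0],0]
    - [255,[0,0,0],0]
    - [255,[0,0,0],0]
    - [255,[0,0,0],0]

```text
t: 2.95
tool_pos: [0.5106, 0.0285, 0.2488]
orientation: [[-1.0, 0.006, 0.005], [0.006, 1.0, -0.003], [-0.005, -0.003, -1.0]]
ft_force: [-1.1, -9.3, 7.0]
finger_gap: 0.0208
grip_force: 58.4
```

Request:
carry_out:
  increments:
    - [255,[1,0,0],0]
    - [255,[1.5,0,0],0]
    - [255,[1.5,0,0],0]
    - [255,[1,0,0],0]
    - [255,[0.5,0,0],0]

```text
t: 3.45
tool_pos: [0.4553, 0.029, 0.2489]
orientation: [[-1.0, 0.006, 0.006], [0.006, 1.0, -0.003], [-0.006, -0.003, -1.0]]
ft_force: [1.9, -8.9, 4.3]
finger_gap: 0.0202
grip_force: 59.7
```

Request:
carry_out:
  increments:
    - [255,[0.3,0,0],0]
    - [255,[0.2,0,0],0]
    - [255,[0.2,0,0],0]
    - [255,[0.2,0,0],0]
    - [255,[0,0,0],0]

```text
t: 3.95
tool_pos: [0.4466, 0.029, 0.2488]
orientation: [[-1.0, 0.006, 0.006], [0.006, 1.0, -0.003], [-0.006, -0.003, -1.0]]
ft_force: [-0.8, -9.4, 6.9]
finger_gap: 0.0203
grip_force: 59.8
```

Request:
carry_out:
  increments:
    - [255,[0.3,0,0],0]
    - [255,[0.3,0,0],0]
    - [255,[0,0,0],0]

```text
t: 4.25
tool_pos: [0.4427, 0.029, 0.2491]
orientation: [[-1.0, 0.007, 0.014], [0.007, 1.0, -0.003], [-0.014, -0.003, -1.0]]
ft_force: [22.8, -8.0, -14.0]
finger_gap: 0.0204
grip_force: 59.6
```

Request:
carry_out:
  increments:
    - [255,[-0.3,0,0],0]
    - [0,[0,0,0],0]
    - [0,[0,0,0],0]
    - [0,[0,0,0],0]
    - [0,[0,0,0],0]

```text
t: 4.75
tool_pos: [0.442, 0.0304, 0.2458]
orientation: [[-1.0, 0.006, 0.0], [0.006, 1.0, 0.0], [-0.0, 0.0, -1.0]]
ft_force: [0.1, -0.2, -0.1]
finger_gap: 0.077
grip_force: 0.0
```

Request:
carry_out:
  increments:
    - [0,[0,0,0],0]
    - [0,[0,0,-4],0]
    - [0,[0,0,-4],0]
    - [0,[0,0,-4],0]
    - [0,[0,0,-2],0]

```text
t: 5.25
tool_pos: [0.4426, 0.0303, 0.3897]
orientation: [[-1.0, 0.006, 0.005], [0.006, 1.0, -0.0], [-0.005, -0.0, -1.0]]
ft_force: [0.7, 0.5, -0.5]
finger_gap: 0.0856
grip_force: 0.0
```

Request:
carry_out:
  increments:
    - [80,[1.1,-4,0],0.13]
    - [80,[1.6,-3.8,0],0.13]
    - [80,[2.1,-3.6,0],0.13]
    - [80,[2.5,-3.3,0],0.13]
    - [80,[2.9,-3,0],0.13]

```text
t: 5.75
tool_pos: [0.303, -0.1075, 0.3855]
orientation: [[-0.789, 0.614, -0.001], [0.614, 0.789, -0.0], [0.0, -0.0, -1.0]]
ft_force: [-0.2, -0.8, 1.2]
finger_gap: 0.0583
grip_force: 0.0
```

Request:
carry_out:
  increments:
    - [80,[3.2,-2.6,0],0.128]
    - [80,[3.5,-2.2,0],0]
    - [80,[0,0,0],0]
    - [80,[0,0,0],0]

```text
t: 6.15
tool_pos: [0.2467, -0.1092, 0.3869]
orientation: [[-0.708, 0.706, -0.018], [0.706, 0.708, 0.008], [0.019, -0.007, -1.0]]
ft_force: [0.3, 0.1, 0.7]
finger_gap: 0.0589
grip_force: 0.0
```

```bash
python3 - <<'E'
from h import *
s=arm.get_state();print({k:np.round(s[k],4).tolist() for k in("t","joint_positions","tool_pos","orientation","ft_force","finger_gap")})
c=arm.camera_params("wrist");p,d=arm.snapshot("wrist")
pr=proj(c,np.array([.366,-.252,.013]));print(pr)
X,uv=ringpt(c,p,.013,pr,wid=60);print(X,uv)
dl=X-s["tool_pos"];print("tool axes cm",np.array(s["orientation"]).T@dl*100)
x,y=[int(v) for v in pr];w=cv2.resize(p[max(0,y-100):y+100,max(0,x-130):x+130],None,fx=2.5,fy=2.5)
cv2.imwrite("pics/w2.png",w[:,:,::-1])
c=arm.camera_params("top");p,d=arm.snapshot("top");np.savez("pics/top1.npz",p=p,d=d)
E
```

```text
{'t': 6.15, 'joint_positions': [-0.6049, -0.8921, 2.3009, -0.0038, 1.7525, -1.392], 'tool_pos': [0.2467, -0.1092, 0.3869], 'orientation': [[-0.7077, 0.7063, -0.0183], [0.7063, 0.7079, 0.0082], [0.0187, -0.0072, -0.9998]], 'ft_force': [0.342, 0.1429, 0.6615], 'finger_gap': 0.0589}
[299.19753631 325.78148541]
[ 0.36828079 -0.25212374  0.013     ] (300.5, 327.0, 17.9514217376709)
tool axes cm [-19.40098948  -1.26568615  37.04412443]
```

View pics/w2.png

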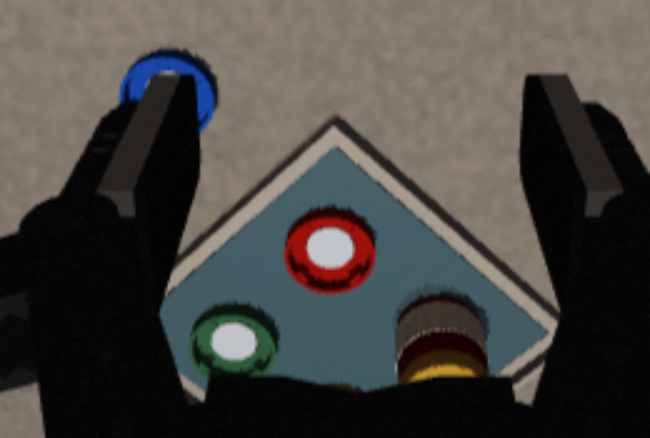

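I applied the shift turn the wrong way, so the tool ended short of the tray. The red lid with its white disc is confirmed at w2 (330,248), so I'll correct and descend.

Request:
carry_out:
  increments:
    - [80,[-3.74,-0.3,0],0]
    - [80,[-3.74,-0.3,0],0]
    - [80,[-3.74,-0.3,0],0]
    - [80,[-3.74,-0.3,0],0]
    - [80,[-3.74,-0.3,0],0]

```text
t: 6.75
tool_pos: [0.3702, -0.2526, 0.3835]
orientation: [[-0.709, 0.705, -0.018], [0.705, 0.709, 0.008], [0.018, -0.007, -1.0]]
ft_force: [0.2, -0.4, 0.5]
finger_gap: 0.0588
grip_force: 0.0
```

Request:
carry_out:
  increments:
    - [80,[0,0,4],0]
    - [80,[0,0,4],0]
    - [80,[0,0,4],0]
    - [80,[0,0,3],0]
    - [80,[0,0,0],0]

```text
t: 7.25
tool_pos: [0.3642, -0.2484, 0.2291]
orientation: [[-0.709, 0.705, -0.025], [0.705, 0.709, 0.014], [0.027, -0.008, -1.0]]
ft_force: [-0.4, 0.3, 0.5]
finger_gap: 0.059
grip_force: 0.0
```

```bash
python3 - <<'E'
from h import *
s=arm.get_state();print({k:np.round(s[k],4).tolist() for k in("t","joint_positions","tool_pos","orientation","ft_force","finger_gap")})
c=arm.camera_params("wrist");p,d=arm.snapshot("wrist")
pr=proj(c,np.array([.367,-.252,.013]));print(pr)
h=cv2.cvtColor(p,cv2.COLOR_RGB2HSV);m=((h[...,0]<8)|(h[...,0]>170))&(h[...,1]>130)&(h[...,2]>70);y,x=np.nonzero(m)
if len(x):print(len(x),x.min(),x.max(),y.min(),y.max())
print("tool cm",np.array(s["orientation"]).T@(np.array([.3673,-.252,.013])-s["tool_pos"])*100)
E
```

```text
{'t': 7.25, 'joint_positions': [-0.7122, -0.1277, 2.0811, -0.0066, 1.216, -1.4983], 'tool_pos': [0.3642, -0.2484, 0.2291], 'orientation': [[-0.7089, 0.7049, -0.0252], [0.7048, 0.7093, 0.0136], [0.0274, -0.0081, -0.9996]], 'ft_force': [-0.3641, 0.3453, 0.5012], 'finger_gap': 0.059}
[311.86531687 244.38567879]
1173 278 349 214 278
tool cm [-1.06336104  0.1364847  21.58646246]
```

Request:
carry_out:
  increments:
    - [80,[-0.53,0.07,2.4],0]
    - [80,[-0.53,0.07,1.6],0]
    - [80,[0,0,1.1],0]
    - [80,[0,0,0],0]

```text
t: 7.7
tool_pos: [0.3731, -0.2564, 0.1823]
orientation: [[-0.708, 0.706, -0.02], [0.706, 0.709, 0.009], [0.02, -0.008, -1.0]]
ft_force: [0.4, 0.0, -0.3]
finger_gap: 0.0583
grip_force: 0.0
```

Request:
carry_out:
  increments:
    - [200,[0,0,0],0]
    - [200,[0,0,0],0]
    - [200,[0,0,0],0]
    - [200,[0,0,0],0]

```text
t: 8.1
tool_pos: [0.3746, -0.2587, 0.1863]
orientation: [[-0.708, 0.706, -0.015], [0.706, 0.709, 0.002], [0.012, -0.009, -1.0]]
ft_force: [-4.3, -2.1, 18.0]
finger_gap: 0.0182
grip_force: 9.2
```

The fingers closed over the lid's rim because they were too high. I'll reopen, lift a little and look.

Request:
carry_out:
  increments:
    - [80,[0,0,0],0]
    - [80,[0,0,0],0]
    - [80,[0,0,-2.5],0]
    - [80,[0,0,-2.5],0]
    - [80,[0,0,0],0]

```text
t: 8.6
tool_pos: [0.3752, -0.2581, 0.2362]
orientation: [[-0.708, 0.706, -0.015], [0.706, 0.708, 0.004], [0.013, -0.007, -1.0]]
ft_force: [1.0, -1.7, -0.0]
finger_gap: 0.0588
grip_force: 0.0
```

```bash
cat > w.py <<'E'
from h import *
import sys
s=arm.get_state();print({k:np.round(s[k],4).tolist() for k in("t","tool_pos","orientation","ft_force","finger_gap")})
c=arm.camera_params("wrist");p,d=arm.snapshot("wrist");cv2.imwrite(f"pics/{sys.argv[1]}.png",p[:,:,::-1])
pr=proj(c,np.array([.367,-.252,.013]))
h=cv2.cvtColor(p,cv2.COLOR_RGB2HSV);m=((h[...,0]<8)|(h[...,0]>170))&(h[...,1]>130)&(h[...,2]>70);y,x=np.nonzero(m)
k=np.hypot(x-pr[0],y-pr[1])<90;x,y=x[k],y[k]
if len(x):
    print(pr,len(x),x.min(),x.max(),y.min(),y.max());
    X=ray(c,(x.min()+x.max())/2,(y.min()+y.max())/2,.013);print("lid",X)
    print("tool cm",np.array(s["orientation"]).T@(X-s["tool_pos"])*100)
E
python3 w.py w3
```

```text
{'t': 8.6, 'tool_pos': [0.3752, -0.2581, 0.2362], 'orientation': [[-0.7082, 0.7059, -0.0146], [0.7059, 0.7083, 0.0041], [0.0133, -0.0074, -0.9999]], 'ft_force': [0.9712, -1.6879, -0.0461], 'finger_gap': 0.0588}
[310.20631939 212.16583376] 740 249 319 185 250
lid [ 0.35833742 -0.26556441  0.013     ]
tool cm [ 0.370104   -1.5527571  22.34037713]
```

View pics/w3.png

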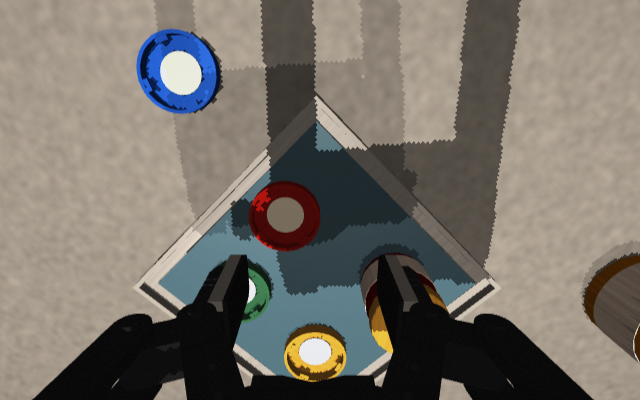

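The lid slid about 16 mm within the tray to (284,217), which is about (0.358,-0.266). The other lids are untouched. I'll regrip at 60° to clear the rim and the green lid.

Request:
carry_out:
  increments:
    - [95,[0,0,0],-0.13]
    - [95,[0,0,0],-0.13]
    - [95,[0.38,-0.7,1],0]
    - [95,[0.38,-0.7,1.5],0]
    - [95,[0,0,0],0]

```text
t: 9.15
tool_pos: [0.3576, -0.2642, 0.204]
orientation: [[-0.863, 0.504, -0.024], [0.504, 0.864, 0.012], [0.027, -0.002, -1.0]]
ft_force: [-0.3, 0.2, -0.2]
finger_gap: 0.0538
grip_force: 0.0
```

```bash
sed -i 's/>130)&(h\[...,2\]>70/>110)\&(h[...,2]>40/' w.py; python3 w.py w4
```

```text
{'t': 9.15, 'tool_pos': [0.3576, -0.2642, 0.204], 'orientation': [[-0.8635, 0.5038, -0.024], [0.5036, 0.8638, 0.0122], [0.0269, -0.0016, -0.9996]], 'ft_force': [-0.3378, 0.2119, -0.1807], 'finger_gap': 0.0538}
[340.20872205 259.34813712] 3897 268 379 216 338
lid [ 0.37157775 -0.26461768  0.013     ]
tool cm [-1.74189474  0.69945298 19.05852625]
```

View pics/w4.png

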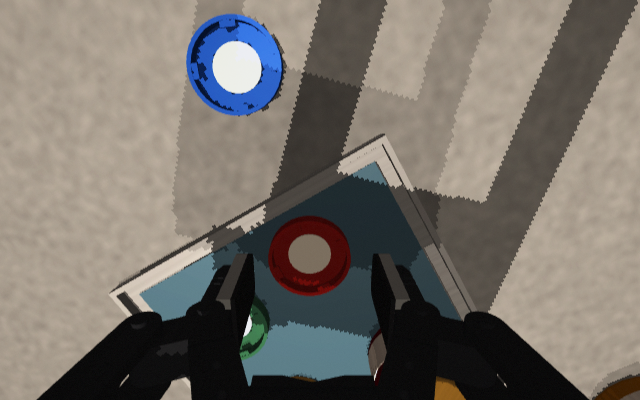

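The lid is centred at (309,256); the mask also caught the jar.

```bash
python3 - <<'E'
from h import *
s=arm.get_state();c=arm.camera_params("wrist");X=ray(c,309,256.5,.013)
print(s["tool_pos"],X,np.array(s["orientation"]).T@(X-s["tool_pos"])*100)
E
```

```text
[ 0.35831388 -0.26438641  0.20514346] [ 0.35887006 -0.26583375  0.013     ] [-0.61251348 -0.06699623 19.20508981]
```

Request:
carry_out:
  increments:
    - [95,[-0.6,-0.07,1.2],0]
    - [95,[0,0,1.2],0]
    - [95,[0,0,0.6],0]
    - [95,[0,0,0],0]
    - [95,[0,0,0],0]

```text
t: 9.7
tool_pos: [0.3638, -0.2681, 0.177]
orientation: [[-0.866, 0.5, -0.02], [0.5, 0.866, 0.009], [0.022, -0.002, -1.0]]
ft_force: [-0.2, -0.6, 0.1]
finger_gap: 0.0538
grip_force: 0.0
```

Request:
carry_out:
  increments:
    - [95,[0,0,0.1],0]
    - [140,[0,0,0],0]
    - [140,[0,0,0],0]
    - [140,[0,0,0],0]
    - [180,[0,0,0],0]

```text
t: 10.2
tool_pos: [0.3643, -0.2686, 0.177]
orientation: [[-0.866, 0.5, -0.019], [0.5, 0.866, 0.008], [0.02, -0.003, -1.0]]
ft_force: [-0.6, 0.9, 5.4]
finger_gap: 0.0402
grip_force: 60.1
```

Request:
carry_out:
  increments:
    - [180,[0,0,0],0]
    - [180,[0,0,0],0]

```text
t: 10.4
tool_pos: [0.3643, -0.2686, 0.1769]
orientation: [[-0.866, 0.5, -0.019], [0.5, 0.866, 0.008], [0.02, -0.003, -1.0]]
ft_force: [-0.6, 0.4, 5.2]
finger_gap: 0.04
grip_force: 60.1
```

Gripped. Lifting, then carrying it above the apron.

Request:
carry_out:
  increments:
    - [180,[0,0,-1],0]
    - [180,[0,0,-3],0]
    - [180,[0,0,-4.5],0]
    - [180,[0,0,-4.5],0]
    - [180,[0,0,-4.5],0]

```text
t: 10.9
tool_pos: [0.367, -0.2695, 0.3535]
orientation: [[-0.866, 0.5, -0.019], [0.5, 0.866, 0.008], [0.021, -0.002, -1.0]]
ft_force: [0.9, -1.3, -0.7]
finger_gap: 0.0395
grip_force: 60.5
```

Request:
carry_out:
  increments:
    - [180,[0,0,-4.5],0]
    - [180,[0,0,-4.5],0]
    - [180,[0,0,-4.5],0]
    - [180,[0,0,-4],0]
    - [180,[0,0,0],0]

```text
t: 11.4
tool_pos: [0.3708, -0.2713, 0.5337]
orientation: [[-0.866, 0.5, -0.011], [0.5, 0.866, 0.001], [0.01, -0.005, -1.0]]
ft_force: [-0.2, 0.3, 0.9]
finger_gap: 0.0399
grip_force: 60.5
```

Request:
carry_out:
  increments:
    - [180,[-2.6,3.4,0],0]
    - [180,[-2.6,3.4,0],0]
    - [180,[-2.6,3.4,0],0]
    - [180,[-2.6,3.4,0],0]
    - [180,[-2.6,3.4,0],0]

```text
t: 11.9
tool_pos: [0.5696, -0.1881, 0.5226]
orientation: [[-0.866, 0.5, -0.02], [0.5, 0.866, 0.009], [0.022, -0.002, -1.0]]
ft_force: [0.3, -0.7, 1.4]
finger_gap: 0.0397
grip_force: 60.5
```

Request:
carry_out:
  increments:
    - [180,[0,0,0],0.13]
    - [180,[0,0,0],0.13]
    - [180,[0,0,0],0.13]
    - [180,[0,0,0],0.13]
    - [180,[0,0,0],0.13]

```text
t: 12.4
tool_pos: [0.5682, -0.1889, 0.5225]
orientation: [[-0.382, 0.924, -0.021], [0.924, 0.382, 0.009], [0.016, -0.016, -1.0]]
ft_force: [0.1, -0.4, -0.4]
finger_gap: 0.0399
grip_force: 60.5
```

Request:
carry_out:
  increments:
    - [180,[0,0,0],0.13]
    - [180,[0,0,0],0.13]
    - [180,[0,0,0],0.14]
    - [180,[0,0,0],0]
    - [180,[0,0,0],0]

```text
t: 12.9
tool_pos: [0.5682, -0.1891, 0.5226]
orientation: [[-0.001, 1.0, -0.02], [1.0, 0.001, 0.009], [0.009, -0.02, -1.0]]
ft_force: [-0.2, -0.0, -0.9]
finger_gap: 0.0403
grip_force: 60.5
```

```bash
python3 - <<'E'
from h import *
s=arm.get_state();print({k:np.round(s[k],4).tolist() for k in("t","joint_positions","tool_pos","orientation","ft_force","finger_gap")})
c=arm.camera_params("wrist");p,d=arm.snapshot("wrist");cv2.imwrite("pics/w5.png",p[:,:,::-1]);np.savez("pics/w5.npz",p=p,d=d,**c)
print("apron",proj(c,np.array([.649,-.15,.276])),"top",proj(c,np.array([.649,-.17,.296])),"mouth",proj(c,np.array([.6497,-.109,.247])))
E
```

```text
{'t': 12.9, 'joint_positions': [-0.4069, 0.1218, 1.2851, 0.0002, 1.7567, -0.408], 'tool_pos': [0.5682, -0.1891, 0.5226], 'orientation': [[-0.0011, 0.9998, -0.0202], [1.0, 0.0013, 0.0089], [0.0089, -0.0202, -0.9998]], 'ft_force': [-0.2398, -0.0484, -0.9178], 'finger_gap': 0.0403}
apron [445.63133145 157.90894455] top [453.27392399 197.81751093] mouth [439.05137045  89.3942406 ]
```

View pics/w5.png

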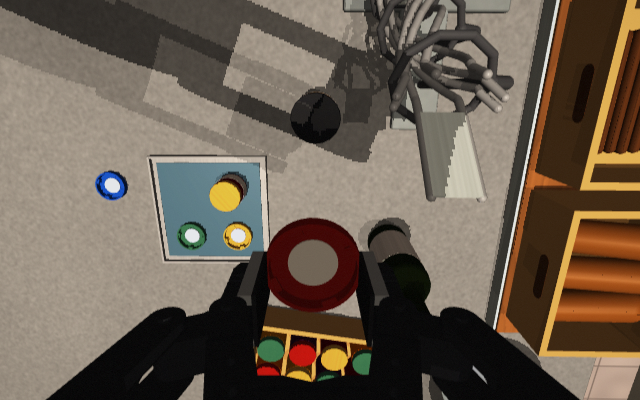

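The lid is held level at (313,263). The apron shows at (417–466,112) to (432–486,200), and the oil bottle is at (400,260). Casting those corners.

```bash
python3 - <<'E'
from h import *
c=dict(np.load("pics/w5.npz"));d=c["d"];h=cv2.cvtColor(c["p"],cv2.COLOR_RGB2HSV)
T=[ray(c,u,200,.296) for u in(432,486)];B=[ray(c,u,112,.258) for u in(417,466)]
for X in T+B:print(X)
# depth points on apron
for v in (190,170,150,130,118):
    row=[(u,d[v,u]) for u in range(405,500)]
    P=[]
    for u,z in row:
        if z>0:
            x=c["R"].T@(np.linalg.solve(c["mtx"],[u,v,1.])*z-c["t"])
            if x[2]>.2:P.append(x)
    P=np.array(P);
    if len(P):print(v,len(P),P.min(0).round(4),P.max(0).round(4),P.mean(0).round(4))
E
```

```text
[ 0.63661095 -0.17146094  0.296     ]
[ 0.66842868 -0.17121094  0.296     ]
[ 0.63331177 -0.12310985  0.258     ]
[ 0.66524298 -0.12302749  0.258     ]
190 61 [ 0.6337 -0.167   0.2901] [ 0.6689 -0.1656  0.2944] [ 0.6505 -0.1659  0.2933]
170 59 [ 0.6335 -0.1569  0.2804] [ 0.6688 -0.1557  0.2849] [ 0.6504 -0.1561  0.2834]
150 57 [ 0.6338 -0.1463  0.2692] [ 0.6683 -0.1453  0.2742] [ 0.6504 -0.1455  0.2729]
130 55 [ 0.6336 -0.1347  0.2587] [ 0.668  -0.1341  0.2632] [ 0.6503 -0.1343  0.2618]
118 63 [ 0.633  -0.1295  0.2278] [ 0.6688 -0.127   0.2563] [ 0.6483 -0.1275  0.2507]
```

Request:
carry_out:
  increments:
    - [180,[1.2,2.9,0],0]
    - [180,[1.2,2.9,0],0]
    - [180,[1.2,2.8,0],0]
    - [180,[0,0,2],0]
    - [180,[0,0,0],0]

```text
t: 13.45
tool_pos: [0.6546, -0.1527, 0.4973]
orientation: [[-0.0, 1.0, -0.025], [1.0, 0.001, 0.01], [0.011, -0.025, -1.0]]
ft_force: [-0.8, 0.4, -0.4]
finger_gap: 0.0402
grip_force: 60.6
```

```bash
python3 - <<'E'
from h import *
s=arm.get_state();print({k:np.round(s[k],4).tolist() for k in("t","tool_pos","orientation","ft_force","finger_gap")})
tip=np.array(s["tool_pos"])+.171*np.array(s["orientation"])[:,2];print("tip",tip)
c=arm.camera_params("wrist");p,d=arm.snapshot("wrist");cv2.imwrite("pics/w6.png",p[:,:,::-1]);np.savez("pics/w6.npz",p=p,d=d,**c)
E
```

```text
{'t': 13.45, 'tool_pos': [0.6546, -0.1527, 0.4973], 'orientation': [[-0.0005, 0.9997, -0.0255], [0.9999, 0.0007, 0.0105], [0.0105, -0.0255, -0.9996]], 'ft_force': [-0.7508, 0.4228, -0.4113], 'finger_gap': 0.0402}
tip [ 0.65019474 -0.15087884  0.32636887]
```

View pics/w6.png

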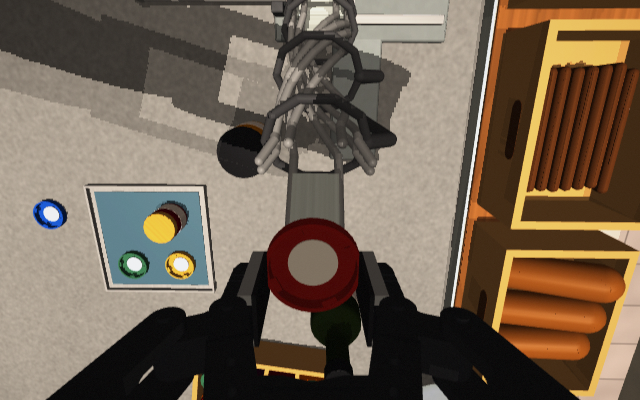

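The lid at (313,263) lines up with the apron centred on column 315. Lowering it now.

Request:
carry_out:
  increments:
    - [180,[0,0.05,1.2],0]
    - [180,[0,0,0.8],0]
    - [180,[0,0,0.4],0]
    - [180,[0,0,0.3],0]
    - [180,[0,0,0],0]

```text
t: 14.0
tool_pos: [0.6538, -0.1531, 0.4741]
orientation: [[0.003, 1.0, -0.02], [1.0, -0.003, 0.009], [0.009, -0.02, -1.0]]
ft_force: [-0.3, 0.1, 1.0]
finger_gap: 0.04
grip_force: 60.6
```

Request:
carry_out:
  increments:
    - [180,[0,0,0.3],0]
    - [180,[0,0,0.3],0]
    - [180,[0,0,0],0]

```text
t: 14.3
tool_pos: [0.654, -0.1529, 0.4683]
orientation: [[0.003, 1.0, -0.02], [1.0, -0.003, 0.009], [0.009, -0.02, -1.0]]
ft_force: [0.3, -0.4, 1.5]
finger_gap: 0.0397
grip_force: 60.7
```

Request:
carry_out:
  increments:
    - [180,[0,0,0.4],0]
    - [180,[0,0,0.3],0]
    - [180,[0,0,0],0]

```text
t: 14.6
tool_pos: [0.6541, -0.1526, 0.4631]
orientation: [[0.003, 1.0, -0.017], [1.0, -0.002, 0.008], [0.008, -0.017, -1.0]]
ft_force: [0.5, 2.4, 6.7]
finger_gap: 0.0404
grip_force: 65.7
```

```bash
python3 - <<'E'
from h import *
s=arm.get_state();print({k:np.round(s[k],4).tolist() for k in("t","tool_pos","ft_force","finger_gap")})
c=arm.camera_params("wrist");p,d=arm.snapshot("wrist");np.savez("pics/w7.npz",p=p,d=d,**c)
for v in range(215,320,8):
    z=d[v,313];x=c["R"].T@(np.linalg.solve(c["mtx"],[313,v,1.])*z-c["t"]);print(v,p[v,313],x.round(4))
E
```

```text
{'t': 14.6, 'tool_pos': [0.6541, -0.1526, 0.4631], 'ft_force': [0.4688, 2.3917, 6.6729], 'finger_gap': 0.0404}
215 [104 100  90] [ 0.6528 -0.1353  0.2627]
223 [82 10  6] [ 0.6534 -0.1256  0.2979]
231 [76  9  6] [ 0.6533 -0.1319  0.2917]
239 [78  8  6] [ 0.6533 -0.136   0.2914]
247 [132 119 101] [ 0.6533 -0.1392  0.2928]
255 [131 118 101] [ 0.6533 -0.1428  0.2936]
263 [132 118 101] [ 0.6533 -0.1458  0.2955]
271 [129 116  99] [ 0.6533 -0.15    0.2952]
279 [131 118 100] [ 0.6533 -0.1542  0.2949]
287 [130 117  99] [ 0.6533 -0.1573  0.2967]
295 [76 10  7] [ 0.6533 -0.1615  0.2966]
303 [76 10  9] [ 0.6533 -0.1655  0.297 ]
311 [48  8  7] [ 0.6534 -0.1666  0.3015]
319 [8 9 5] [ 0.65   -0.3177  0.1083]
```

Request:
carry_out:
  increments:
    - [180,[0,0,0.4],0]
    - [180,[0,0,0.4],0]
    - [180,[0,0,0],0]

```text
t: 14.95
tool_pos: [0.654, -0.152, 0.4549]
orientation: [[0.002, 1.0, -0.017], [1.0, -0.002, 0.009], [0.009, -0.017, -1.0]]
ft_force: [1.6, 4.7, 6.5]
finger_gap: 0.04
grip_force: 70.1
```

Request:
carry_out:
  increments:
    - [180,[0,0,0.3],0]
    - [180,[0,0,0.3],0]
    - [180,[0,0,0],0]

```text
t: 15.25
tool_pos: [0.654, -0.1516, 0.4491]
orientation: [[0.002, 1.0, -0.016], [1.0, -0.001, 0.01], [0.01, -0.016, -1.0]]
ft_force: [0.9, 7.1, 7.5]
finger_gap: 0.0398
grip_force: 71.5
```

```bash
python3 - <<'E'
from h import *
s=arm.get_state();print({k:np.round(s[k],4).tolist() for k in("t","tool_pos","ft_force","finger_gap")})
c=arm.camera_params("wrist");p,d=arm.snapshot("wrist");np.savez("pics/w8.npz",p=p,d=d,**c)
for v in range(215,320,8):
    z=d[v,313];x=c["R"].T@(np.linalg.solve(c["mtx"],[313,v,1.])*z-c["t"]);print(v,p[v,313],x.round(4))
E
```

```text
{'t': 15.25, 'tool_pos': [0.654, -0.1516, 0.4491], 'ft_force': [0.9439, 7.0576, 7.5256], 'finger_gap': 0.0398}
215 [105 102  91] [ 0.6529 -0.1308  0.2571]
223 [82 11 11] [ 0.6533 -0.1253  0.2814]
231 [77 10  7] [ 0.6532 -0.1311  0.2768]
239 [82 12 10] [ 0.6533 -0.1342  0.2783]
247 [135 123 106] [ 0.6533 -0.1372  0.2803]
255 [136 124 107] [ 0.6533 -0.1402  0.2821]
263 [136 123 105] [ 0.6533 -0.144   0.2823]
271 [139 126 108] [ 0.6533 -0.1463  0.2854]
279 [139 127 110] [ 0.6534 -0.1488  0.2878]
287 [139 127 110] [ 0.6534 -0.1523  0.2886]
295 [140 128 111] [ 0.6534 -0.1556  0.2895]
303 [80 11  9] [ 0.6534 -0.1589  0.2906]
311 [83 14  9] [ 0.6534 -0.1616  0.2926]
319 [53  8  7] [ 0.6535 -0.162   0.2973]
```

The lid is pivoting onto the slope as intended. A little further, then I release.

Request:
carry_out:
  increments:
    - [180,[0,0,0.3],0]
    - [180,[0,0,0.3],0]
    - [180,[0,0,0],0]

```text
t: 15.6
tool_pos: [0.6538, -0.1514, 0.4432]
orientation: [[0.002, 1.0, -0.017], [1.0, -0.001, 0.01], [0.01, -0.017, -1.0]]
ft_force: [0.8, 6.6, 8.5]
finger_gap: 0.0398
grip_force: 73.8
```

Request:
carry_out:
  increments:
    - [120,[0,0,0],0]
    - [90,[0,0,0],0]
    - [90,[0,0,0],0]
    - [90,[0,0,0],0]
    - [90,[0,0,0],0]

```text
t: 16.1
tool_pos: [0.6534, -0.1529, 0.441]
orientation: [[0.003, 1.0, -0.02], [1.0, -0.003, 0.009], [0.009, -0.02, -1.0]]
ft_force: [0.3, 0.2, 0.2]
finger_gap: 0.055
grip_force: 0.0
```

```bash
python3 - <<'E'
from h import *
s=arm.get_state();print({k:np.round(s[k],4).tolist() for k in("t","tool_pos","ft_force","finger_gap")})
c=arm.camera_params("wrist");p,d=arm.snapshot("wrist");S,ds=arm.snapshot("scene")
np.savez("pics/s2.npz",p=S,d=ds)
a=cv2.resize(p[60:320,180:460],(420,390));b=cv2.resize(S[195:275,310:400],(438,390),interpolation=cv2.INTER_CUBIC)[:,:380]
cv2.imwrite("pics/m1.png",np.hstack([a,b])[:,:,::-1])
E
```

```text
{'t': 16.1, 'tool_pos': [0.6534, -0.1529, 0.441], 'ft_force': [0.2514, 0.172, 0.2365], 'finger_gap': 0.055}
```

View pics/m1.png

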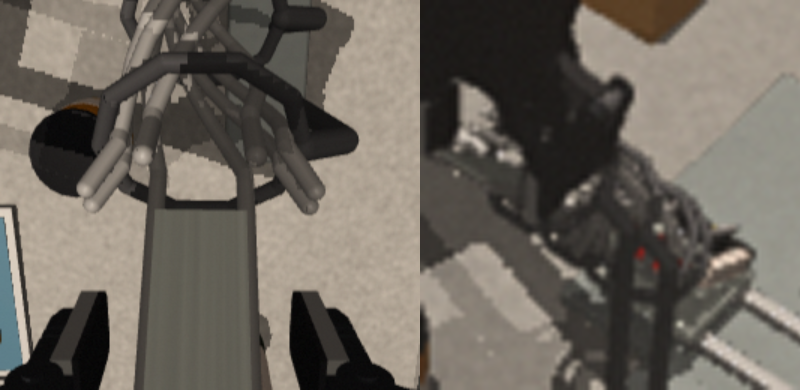

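The lid has left the apron (m1 centre) and red shows near the chute's lower end (m1 640–655,255–265). I've also gone over the picture limit: that was my 11th view, so I'll use numbers only from here. Rising clear and checking the nest.

Request:
carry_out:
  increments:
    - [80,[0,0,-3],0]
    - [80,[0,0,-4],0]
    - [80,[0,0,-4],0]
    - [80,[0,-4,0],0]
    - [80,[0,-4,0],0]

```text
t: 16.7
tool_pos: [0.5761, -0.1538, 0.5542]
orientation: [[0.003, 1.0, -0.017], [1.0, -0.002, 0.008], [0.008, -0.017, -1.0]]
ft_force: [-0.4, -0.2, 0.9]
finger_gap: 0.0588
grip_force: 0.0
```

Request:
carry_out:
  increments:
    - [80,[0,-4,0],0]
    - [80,[0,-4,0],0]
    - [80,[0,-4.5,0],0]
    - [80,[4,0,0],0]
    - [80,[4,0,0],0]

```text
t: 17.2
tool_pos: [0.4494, -0.0735, 0.5566]
orientation: [[0.008, 1.0, -0.018], [1.0, -0.008, 0.008], [0.008, -0.018, -1.0]]
ft_force: [0.3, 1.4, -0.4]
finger_gap: 0.0584
grip_force: 0.0
```

Request:
carry_out:
  increments:
    - [80,[4,0,0],0]
    - [80,[4,0,0],0]
    - [80,[2,0,0],0]
    - [80,[0,0,0],0]

```text
t: 17.6
tool_pos: [0.4509, 0.0291, 0.5573]
orientation: [[-0.001, 1.0, -0.019], [1.0, 0.001, 0.009], [0.009, -0.019, -1.0]]
ft_force: [0.2, -0.2, 0.8]
finger_gap: 0.0587
grip_force: 0.0
```

```bash
cat > n.py <<'E'
from h import *
import sys
q=float(sys.argv[1])
s=arm.get_state();print({k:np.round(s[k],4).tolist() for k in("t","tool_pos","ft_force","finger_gap")})
o=np.array([.6505+q,.024,.053]);a=np.radians(32);N=np.array([[1,0,0],[0,np.cos(a),-np.sin(a)],[0,np.sin(a),np.cos(a)]]).T
N=np.column_stack([[1,0,0],[0,np.cos(a),-np.sin(a)],[0,np.sin(a),np.cos(a)]])
for n in("scene","top","wrist"):
    c=arm.camera_params(n);p,d=arm.snapshot(n);np.savez(f"pics/n_{n}_{sys.argv[2]}.npz",p=p,d=d,**c)
    h=cv2.cvtColor(p,cv2.COLOR_RGB2HSV);m=((h[...,0]<8)|(h[...,0]>170))&(h[...,1]>140)&(h[...,2]>50)
    e=proj(c,o+N@[0,.0035,.009]);y,x=np.nonzero(m);k=np.hypot(x-e[0],y-e[1])<45
    x,y=x[k],y[k];print(n,"expect",e.round(1),"red n",len(x))
    if len(x)>5:
        P=np.array([c["R"].T@(np.linalg.solve(c["mtx"],[u,v,1.])*d[v,u]-c["t"]) for u,v in zip(x,y) if d[v,u]>0])
        L=(P-o)@N;g=np.linalg.norm(L,axis=1)<.06;L=L[g]*1000
        print(" px",x.min(),x.max(),y.min(),y.max(),"n",len(L),"nest mm pct5/50/95",np.percentile(L,[5,50,95],axis=0).round(1).tolist())
        if len(L)>20:
            f=L-L.mean(0);print(" normal in nest",np.linalg.svd(f,full_matrices=False)[2][2].round(3))
E
python3 n.py 0 a
```

```text
{'t': 17.6, 'tool_pos': [0.4509, 0.0291, 0.5573], 'ft_force': [0.1501, -0.1658, 0.8281], 'finger_gap': 0.0587}
scene expect [364.1 243.8] red n 3
top expect [301.7 158.6] red n 65
 px 295 304 154 161 n 65 nest mm pct5/50/95 [[-4.3, -4.9, 7.5], [4.4, 10.0, 10.5], [12.8, 24.5, 13.7]]
 normal in nest [-0.015  0.039  0.999]
wrist expect [466.3 146.1] red n 624
 px 452 483 131 161 n 623 nest mm pct5/50/95 [[-16.1, -13.7, 8.1], [4.5, 3.2, 9.6], [18.6, 21.7, 11.1]]
 normal in nest [-0.015 -0.004 -1.   ]
```

The lid lies flat in the nest: centre about x 1, y 4, z 9.6 mm, normals parallel, full red disc with no white. Now the knob, gripped along the direction of travel.

Request:
carry_out:
  increments:
    - [80,[-0.25,-0.3,4.5],0]
    - [80,[0,0,4.5],0]
    - [80,[0,0,4.5],0]
    - [80,[0,0,4.5],0]
    - [80,[0,0,4.5],0]

```text
t: 18.25
tool_pos: [0.4435, 0.0251, 0.3304]
orientation: [[0.005, 1.0, -0.019], [1.0, -0.005, 0.008], [0.008, -0.019, -1.0]]
ft_force: [-0.1, -1.0, 0.5]
finger_gap: 0.0586
grip_force: 0.0
```

```bash
python3 - <<'E'
from h import *
s=arm.get_state();print(s["tool_pos"],np.array(s["orientation"])[:,2])
tip=np.array(s["tool_pos"])+np.outer([.17,.23],np.array(s["orientation"])[:,2]);print("axis at grasp",tip)
p,d=arm.snapshot("wrist");c=arm.camera_params("wrist");e=proj(c,np.array([.445,.027,.102]));print(e)
v,u=np.mgrid[0:400,0:640];k=(d>0)&(np.hypot(u-e[0],v-e[1])<60);u,v,z=u[k],v[k],d[k]
P=(np.linalg.solve(c["mtx"],np.c_[u,v,np.ones(len(u))].T)*z).T;P=(P-c["t"])@c["R"]
g=(P[:,2]>.09)&(P[:,2]<.115);print(g.sum(),P[g].min(0),P[g].max(0))
E
```

```text
[0.44350062 0.02506691 0.33041214] [-0.01925659  0.0084525  -0.99977884]
axis at grasp [[0.440227   0.02650383 0.16044974]
 [0.4390716  0.02701098 0.10046301]]
[328.27632658 228.14073544]
883 [0.4318042  0.01911141 0.0900112 ] [0.45305347 0.03999228 0.09571157]
```

Request:
carry_out:
  increments:
    - [80,[0.2,0.35,4],0]
    - [80,[0,0,3],0]
    - [80,[0,0,1.4],0]
    - [80,[0,0,0],0]
    - [255,[0,0,0],0]

```text
t: 18.8
tool_pos: [0.4464, 0.0286, 0.2496]
orientation: [[0.004, 1.0, -0.018], [1.0, -0.004, 0.009], [0.009, -0.018, -1.0]]
ft_force: [0.9, -0.7, -0.1]
finger_gap: 0.0454
grip_force: 0.0
```

Request:
carry_out:
  increments:
    - [255,[0,0,0],0]
    - [255,[0,0,0],0]
    - [255,[0,0,0],0]
    - [255,[0,0,0],0]

```text
t: 19.2
tool_pos: [0.4479, 0.0289, 0.2508]
orientation: [[0.003, 1.0, -0.011], [1.0, -0.003, 0.008], [0.008, -0.011, -1.0]]
ft_force: [9.1, -1.3, -2.7]
finger_gap: 0.0201
grip_force: 59.2
```

Request:
carry_out:
  increments:
    - [255,[0,0.3,0],0]
    - [255,[0,0.6,0],0]
    - [255,[0,0.9,0],0]
    - [255,[0,1,0],0]
    - [255,[0,1,0],0]

```text
t: 19.7
tool_pos: [0.4855, 0.0288, 0.2506]
orientation: [[0.003, 1.0, -0.015], [1.0, -0.003, 0.008], [0.008, -0.015, -1.0]]
ft_force: [-2.7, -2.5, 13.3]
finger_gap: 0.02
grip_force: 61.1
```

Request:
carry_out:
  increments:
    - [255,[0,1,0],0]
    - [255,[0,1,0],0]
    - [255,[0,1,0],0]
    - [255,[0,0.8,0],0]
    - [255,[0,0.5,0],0]

```text
t: 20.2
tool_pos: [0.5291, 0.0285, 0.2505]
orientation: [[0.003, 1.0, -0.013], [1.0, -0.003, 0.008], [0.008, -0.013, -1.0]]
ft_force: [-1.2, -2.2, 15.9]
finger_gap: 0.0204
grip_force: 61.2
```

Request:
carry_out:
  increments:
    - [255,[0,0.5,0],0]
    - [255,[0,0.4,0],0]
    - [255,[0,0.4,0],0]
    - [255,[0,0.3,0],0]
    - [255,[0,0.2,0],0]

```text
t: 20.7
tool_pos: [0.5469, 0.0283, 0.2506]
orientation: [[0.003, 1.0, -0.013], [1.0, -0.003, 0.007], [0.007, -0.013, -1.0]]
ft_force: [0.0, -3.1, 16.0]
finger_gap: 0.0198
grip_force: 61.2
```

Request:
carry_out:
  increments:
    - [255,[0,0.2,0],0]
    - [255,[0,0.1,0],0]
    - [255,[0,0,0],0]

```text
t: 21.0
tool_pos: [0.5488, 0.0284, 0.2505]
orientation: [[0.003, 1.0, -0.016], [1.0, -0.003, 0.007], [0.007, -0.016, -1.0]]
ft_force: [-9.9, -3.6, 23.0]
finger_gap: 0.02
grip_force: 62.2
```

Request:
carry_out:
  increments:
    - [255,[0,0.2,0],0]
    - [255,[0,0,0],0]
    - [60,[0,0,0],0]
    - [60,[0,0,0],0]
    - [60,[0,0,0],0]

```text
t: 21.5
tool_pos: [0.5498, 0.0289, 0.2465]
orientation: [[0.003, 1.0, -0.019], [1.0, -0.003, 0.009], [0.009, -0.019, -1.0]]
ft_force: [0.5, -0.0, -0.4]
finger_gap: 0.0629
grip_force: 0.0
```

Request:
carry_out:
  increments:
    - [60,[0,0,0],0]
    - [60,[0,0,-3],0]
    - [60,[0,0,-4],0]
    - [60,[0,0,-4],0]
    - [60,[0,-4,-2],0]

```text
t: 22.0
tool_pos: [0.5147, 0.0276, 0.3802]
orientation: [[0.003, 1.0, -0.015], [1.0, -0.003, 0.009], [0.009, -0.015, -1.0]]
ft_force: [-1.6, -0.3, 1.5]
finger_gap: 0.0654
grip_force: 0.0
```

Request:
carry_out:
  increments:
    - [60,[0,-4,0],0]
    - [60,[0,-3,0],0]
    - [60,[0,0,0],0]

```text
t: 22.3
tool_pos: [0.4396, 0.0282, 0.3778]
orientation: [[0.003, 1.0, -0.021], [1.0, -0.003, 0.009], [0.009, -0.021, -1.0]]
ft_force: [0.4, -0.8, -0.6]
finger_gap: 0.0651
grip_force: 0.0
```

```bash
python3 n.py .1 b; python3 - <<'E'
from h import *
for n in("wrist","top"):
    c=dict(np.load(f"pics/n_{n}_b.npz"));d=c["d"]
    v,u=np.nonzero(d>0);z=d[v,u];P=(np.linalg.solve(c["mtx"],np.c_[u,v,np.ones(len(u))].T)*z).T;P=(P-c["t"])@c["R"]
    g=(P[:,2]>.085)&(P[:,2]<.11)&(abs(P[:,1]-.028)<.03)&(P[:,0]>.42)&(P[:,0]<.58);print(n,g.sum(),P[g].min(0) if g.any() else'',P[g].max(0) if g.any() else'')
E
```

```text
{'t': 22.3, 'tool_pos': [0.4396, 0.0282, 0.3778], 'ft_force': [0.4322, -0.8189, -0.5614], 'finger_gap': 0.0651}
scene expect [393.2 261.8] red n 104
 px 386 400 258 267 n 101 nest mm pct5/50/95 [[-16.0, -20.7, 4.4], [2.2, -7.9, 10.0], [18.5, 15.8, 11.5]]
 normal in nest [ 0.009 -0.083  0.997]
top expect [300.9 124.6] red n 119
 px 295 307 118 131 n 119 nest mm pct5/50/95 [[-15.7, -15.8, 6.3], [-1.5, 0.3, 10.4], [15.0, 18.1, 14.1]]
 normal in nest [-0.024  0.033  0.999]
wrist expect [680.  181.8] red n 0
wrist 844 [0.53678186 0.0175195  0.08502018] [0.55810727 0.03879444 0.10372523]
top 24 [0.54749428 0.01822808 0.09746817] [0.55699157 0.03761916 0.10718975]
```

```bash
python3 -c "
from bench import arm
print(arm.close_job())"
```

```text
the job is handed in; nothing more can be done
None
```

The red lid came through the chute turned over and lies flat in the nest, and the shuttle is pushed against its home stop and released; I handed the job in at about 22 s without being told the verdict, and I viewed 11 pictures, one over your limit of 10.

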